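# Pile the L-shaped corner plates crosswise

## Task

Put the two loose L-shaped corner plates away on the one that lies on the black slab, one after the other, right way up, in either order, turning each half a turn from the one under it so that the pile is level and balanced. The first goes with its red heel pad at the corner opposite the bottom plate's heel and its arm ends on the bottom plate's arm ends, so that the two outline a square; the second goes straight above the bottom plate and the same way round, its corner on the bottom plate's heel pad. Leave the bottom plate where it lies, do not disturb the things round about, and let go of the pile.

Things in the scene. Friction and masses are not known exactly. Their poses are not given: they have to be found in the camera images.
- plate_base: Bottom plate, loose on the slab: flat aluminium L in a 120 x 120 mm square, two arms 120 mm long, 48 wide, 12 thick; red rubber heel pad 36 x 36 mm, 12 high, on top at the outer corner of the L (24 thick there); 0.3 kg. Origin: underside, centre of the 120 mm square (in the L's open part). z up; heel corner at (-60, -60) mm.
- plate_a: Loose plate, heel pad up on the worktop, left of the slab; same L as plate_base (about 0.3 kg). From the heel corner at (-60, -60) mm one arm runs along its x (centre line y = -36 mm), the other along its y (centre line x = -36 mm). Centre of mass near (-14, -14) mm. Screw holes are only marks. Origin as plate_base's.
- plate_b: The other loose plate, heel pad up on the worktop, also left of the slab. Same as plate_a in size, frame and weight.
- plate_base_heel (a point): Centre of the top of the bottom plate's heel pad, at (-40, -40, 24) mm in the plate's frame.
- plate_a_heel (a point): Centre of the top of plate_a's heel pad, at (-40, -40, 24) mm in its frame.
- plate_b_heel (a point): Centre of the top of plate_b's heel pad, at (-40, -40, 24) mm in its frame.
- slab: Black plastic cutting slab, 166 x 223 x 26 mm (x, y, z), fixed to the worktop; origin at the centre of its underside. The bottom plate lies on its top, 26 mm above the worktop, near its middle.
- blue_spool: Bystander: upright spool of pale grey-blue thread with white ends, 55 mm across, 70 mm high, loose; origin at the centre of its underside. Not to be disturbed.
- tape: Bystander: roll of tan paper tape lying flat, 77 mm across, 19 mm high, loose; origin at the centre of its underside. Not to be disturbed.

How it is judged:
On the way:
1. one loose plate lies level on the bottom plate, turned half a turn from it, the two outlining a square (((horizontal distance between plate_a and plate_base below 0.015 m and angle between the x axis of plate_a and the x axis of plate_base, either way round below 0.2 rad and x of plate_a_heel in the frame of plate_base above 0.015 m and y of plate_a_heel in the frame of plate_base above 0.015 m and z of plate_a in the frame of plate_base between 0.008 and 0.016 m and angle between plate_a's own z axis and vertical below 0.05 rad) or (horizontal distance between plate_b and plate_base below 0.015 m and angle between the x axis of plate_b and the x axis of plate_base, either way round below 0.2 rad and x of plate_b_heel in the frame of plate_base above 0.015 m and y of plate_b_heel in the frame of plate_base above 0.015 m and z of plate_b in the frame of plate_base between 0.008 and 0.016 m and angle between plate_b's own z axis and vertical below 0.05 rad))), for 0.3 s.
At the end, for the whole second after the job is handed in: Bottom plate within 20 mm of its start. One loose plate on it half a turn round, heel at the opposite corner; the other above that, the same way round as the bottom one. Each within 15 mm sideways, 4 mm in height and 0.2 rad of its place, level within 0.05 rad, all at rest (((horizontal distance between each of plate_a, plate_b and plate_base below 0.015 m and angle between the x axis of each of plate_a, plate_b and the x axis of plate_base, either way round below 0.2 rad and x of plate_a_heel in the frame of plate_base above 0.015 m and y of plate_a_heel in the frame of plate_base above 0.015 m and z of plate_a in the frame of plate_base between 0.008 and 0.016 m and angle between each of plate_a, plate_b's own z axis and vertical below 0.05 rad and x of plate_b_heel in the frame of plate_base below -0.015 m and y of plate_b_heel in the frame of plate_base below -0.015 m and z of plate_b in the frame of plate_base between 0.02 and 0.028 m) or (horizontal distance between each of plate_b, plate_a and plate_base below 0.015 m and angle between the x axis of each of plate_b, plate_a and the x axis of plate_base, either way round below 0.2 rad and x of plate_b_heel in the frame of plate_base above 0.015 m and y of plate_b_heel in the frame of plate_base above 0.015 m and z of plate_b in the frame of plate_base between 0.008 and 0.016 m and angle between each of plate_b, plate_a's own z axis and vertical below 0.05 rad and x of plate_a_heel in the frame of plate_base below -0.015 m and y of plate_a_heel in the frame of plate_base below -0.015 m and z of plate_a in the frame of plate_base between 0.02 and 0.028 m)) and distance of plate_base from where it was at the start of the episode below 0.02 m and angle between plate_base's own z axis and vertical below 0.03 rad and linear speed of each of plate_a, plate_b, plate_base below 0.02 m/s); the robot touches nothing.
It fails at once if the spool of thread or the roll of tape is moved more than 30 mm (distance of any of blue_spool, tape from where it was at the start of the episode above 0.03 m).
It also fails if it takes over 61 s, if anything falls off the work surface, if the arm or the gripper's body presses on something with over 40 N, if the wrist force passes 120 N, or if a joint passes its speed limit or range.

## Robot

A 7-joint arm with a two-finger parallel gripper is mounted at the origin on a cart in front of the work surface, level with it; the furniture and walls round the work are solid. World frame = base frame: x ahead of the robot, y to its left, z up, the work surface at z = 0. Lengths are in m, angles in rad, forces in N, time in s.
With the tool pointing down it reaches from about 0.425 to 0.925 m from the base axis. Payload 6.8 kg.
Tool frame: the origin (TCP) lies on the front face of the gripper's body, between the roots of the fingers; the fingertips stand 73 mm ahead of it and the grasp point (between the pads) lies 54 mm ahead of it; z points along the fingers, y is the direction in which the jaws open and shut (so a half turn about z gives the same grasp; the last joint's range is limited). The gripper opens to 85 mm and grips with 20 to 120 N. Pads are 22 mm wide; open, the fingers measure 114 mm over their backs; the gripper's body (76 mm by 85 mm) begins 54 mm behind the grasp point. The pads swing forward as they close: fully open they stand 13 mm farther back than shut.
Start: joints at [-1.452, 0.477, 0.022, 1.555, -0.011, 1.109, -0.083], TCP at [0.152, 0.658, 0.304] pointing down, gripper open.
Joint ranges: [-2.96, 2.96], [-0.34, 2.1], [-1.41, 1.46], [0.24, 2.44], [-1.37, 4.51], [0.17, 1.92], [-2.96, 2.96]. Speed limits (rad/s): [2.39, 2.39, 3.14, 3.14, 3.14, 3.14, 3.14].

## Interface

Orientations are given as a rotation vector (axis times angle).
In Python, from bench import * gives the robot as it stands.
- The arm moves only by the tool jog_arm, never from a script. Its argument "plan" is a list of rows, each a list of 2 entries, a list of its own where there are three numbers: the shift along the world's x, y, z in cm, then the turn about the world's z in rad. In form: [[[tx, ty, tz], twist], ...]. A call has 1 to 12 rows; each row shifts and turns the commanded pose from where the row before left it; what a row does not reach is not made up. A row lasts 1/10 s, in which the tool goes at most 50 mm and 8.59 degrees, less where a joint would pass 70% of its speed; a pose out of reach is approached as far as the arm can. A call is refused whole if a number of a shift passes 5 or a number of a turn 0.15, either way. A call with a gripper value outside its range is refused whole. "hand" is the finger opening in cm, from 0 to 8.54, set as the call begins (left out, the last holds). The fingers move at their own pace and stop on an object; "grip_force" is the grip in N (left out, the last holds). Time passes only in rows, so rows that do not move let the fingers close. It gives the time, the measured TCP pose, the force and the opening at its end, in the units of the state.
- get_obs(): the state, without advancing time (a new reading comes with each control period).
- grab_frame(name): name is "scene" or "top" or "wrist"; returns the picture (420x560x3 uint8, red, green, blue); there is no depth.
- get_calibration(name): a dict with "intrinsics" (3x3 intrinsics, pixels), "xyz" and "orientation" of the camera in the world. Camera axes: x right, y down, z forward; pixel columns grow to the right and rows downward; lengths in m; the calibration is good to about 2 mm. A picture is of the moment at which its call begins: read the wrist's pose just before it. get_calibration takes no time and is no camera call; for the wrist camera it gives the pose at the moment of the call.
- hand_in(): hands the job in, once; it reports no verdict.
The state is a dict: "clock": time; "joints": joint angles; "qvel": joint speeds; "tau": joint torques, N m; "tcp_pos": TCP position; "orientation": TCP orientation; "contact_force": force on the tool from outside, world axes, zero at the start; "moment": the same for the moment, N m; "grip_width": finger opening in m.
Only numpy, scipy, OpenCV 4.12 (cv2) and the standard library are available. Lean on these libraries where they do the work, as an engineer would, in place of code of your own. Each camera call takes 0.05 s, during which the arm holds its last target. There are 200 camera calls.

## Working session

There is one attempt and no reset: what is moved stays moved. The work goes in short steps, Python scripts to look and compute and a tool call to move; the robot and the scene stay as the last step left them, time stands still between calls to the robot, and variables do not carry over. Pictures are saved under pics/ and viewed, about 8 in all and at most 12, crops included, and the job is handed in when it is done.

Besides the shell and the picture viewer there is one more tool, called after ">>>" as name(argument=value, ...) on one line, values as JSON. jog_arm: Moves the arm, as the interface text tells. Its arguments: {"type":"object","properties":{"plan":{"type":"array","items":{"type":"array"}},"hand":{"type":"number"},"grip_force":{"type":"number"}},"required":["plan"]}

```bash
mkdir -p pics
cat > h.py <<'E'
from bench import *
import numpy as np, cv2
from scipy.spatial.transform import Rotation as R
def snap(name,fn):
    c=get_calibration(name); im=grab_frame(name)
    cv2.imwrite('pics/'+fn+'.png',im[:,:,::-1]); np.savez('pics/'+fn,im=im,K=c['intrinsics'],t=c['xyz'],o=np.array(c['orientation']))
    return im
def load(fn): return np.load('pics/'+fn+'.npz')
def rot(o): return R.from_rotvec(o).as_matrix() if np.size(o)==3 else np.array(o)
def cast(d,px,z):
    px=np.atleast_2d(px).astype(float)
    r=np.c_[px,np.ones(len(px))]@np.linalg.inv(d['K']).T@rot(d['o']).T
    t=d['t']; return t+r*((z-t[2])/r[:,2])[:,None]
def proj(d,P):
    p=(np.atleast_2d(P)-d['t'])@rot(d['o'])@d['K'].T; return p[:,:2]/p[:,2:]
E
python3 - <<'E'
from h import *
o=get_obs();print(o)
a=snap('scene','s0');b=snap('top','t0');w=snap('wrist','w0')
for n in('s0','t0','w0'):
    d=load(n);print(n,d['K'].tolist(),d['t'],d['o'])
v=np.vstack([np.hstack([a,b])])
cv2.imwrite('pics/v0.png',cv2.resize(np.hstack([a,b]),(800,300),interpolation=cv2.INTER_AREA)[:,:,::-1])
E
```

```text
{'clock': 0.0, 'joints': array([-1.45212011,  0.47783283,  0.02232442,  1.55646379, -0.01154354,
        1.10927423, -0.08309022]), 'qvel': array([ 0.00196237,  0.00098501, -0.00013574,  0.00144767, -0.00034391,
        0.00056661,  0.00072382]), 'tau': array([ 4.94324322e-04, -5.96457016e+01,  1.60778113e+00, -2.81203330e+01,
        1.23747048e-02,  9.36264085e-03, -2.34469331e-05]), 'tcp_pos': array([0.15164833, 0.65727208, 0.30289812]), 'orientation': array([-3.55403350e-01, -3.12130583e+00,  2.90181906e-03]), 'contact_force': array([ 0.7558306 , -0.19089702, -0.2988677 ]), 'moment': array([-0.02858042, -0.0032514 ,  0.00849054]), 'grip_width': 0.08537459402124381}
s0 [[498.3242678651957, 0.0, 271.1559235320873], [0.0, 498.3242678651957, 209.88174731752756], [0.0, 0.0, 1.0]] [-0.04181029 -0.54467762  1.03457028] [-2.23023992  0.87157857 -0.35081039]
t0 [[383.7800153830373, 0.0, 279.95421092690935], [0.0, 383.7800153830373, 216.55685044138164], [0.0, 0.0, 1.0]] [0.41577387 0.15195239 0.95693763] [-2.13191499  2.12684946 -0.23388377]
w0 [[369.0726226312909, 0.0, 285.6380555264418], [0.0, 369.0726226312909, 209.89016889124377], [0.0, 0.0, 1.0]] [0.0757635  0.67455683 0.37350722] [2.25585864 1.79634864 0.27910313]
```

View pics/t0.png

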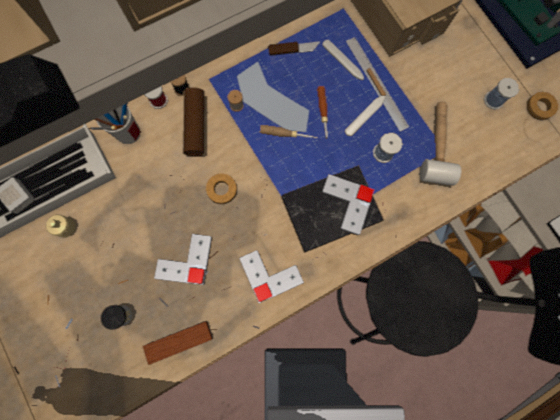

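View pics/s0.png

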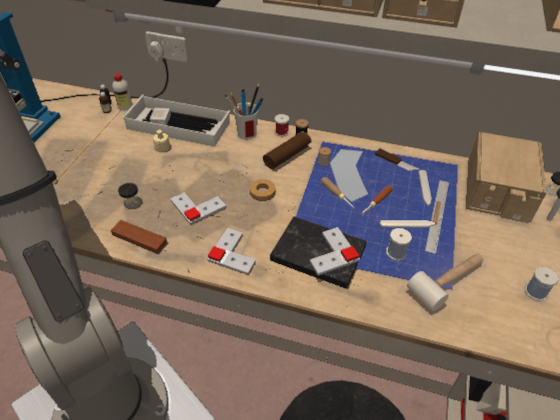

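Top view: the base plate's heel is at about (366,193) on the slab. The loose plates have heels at (196,275) and (263,291), the tape is at (221,188), and a spool is at (388,148).

```bash
cat >> h.py <<'E'
def masks(im):
    h=cv2.cvtColor(im,cv2.COLOR_RGB2HSV).astype(int)
    red=((h[...,0]<8)|(h[...,0]>172))&(h[...,1]>170)&(h[...,2]>140)
    grey=(h[...,1]<45)&(h[...,2]>125)
    return red.astype(np.uint8),grey.astype(np.uint8)
def plates(d,zr,k=3):
    """per plate: red centroid and world minAreaRect of L outline at top plane; zr=fn(px)->plate top z"""
    im=d['im'];red,grey=masks(im)
    u=cv2.morphologyEx(red|grey,cv2.MORPH_CLOSE,np.ones((k,k)))
    n,l,st,c=cv2.connectedComponentsWithStats(u); out=[]
    for i in range(1,n):
        m=(l==i); r=m&(red>0)
        if st[i,4]<300 or r.sum()<60 or r.sum()>.5*st[i,4]: continue
        rc=np.argwhere(r).mean(0)[::-1]
        cn=max(cv2.findContours(m.astype(np.uint8),0,1)[0],key=cv2.contourArea)[:,0]
        z=zr(rc); P=cast(d,cn,z)[:,:2]
        rect=cv2.minAreaRect((P*1000).astype(np.float32)); out.append((rc,rect,st[i,4],cn,m))
    return out
E
python3 - <<'E'
from h import *
for n in('t0','s0'):
    d=load(n)
    for rc,rect,a,_,_ in plates(d,lambda p:.038 if (p[0]>300) else .012):
        hz=.05 if rc[0]>300 else .024
        print(n,rc.round(1),a,np.round(rect[0]),np.round(rect[1]),round(rect[2],1),'heel',cast(d,rc,hz)[0].round(4))
E
```

```text
t0 [364.9 193.1] 1451 [631. -27.] [119. 121.] 71.1 heel [ 0.6547 -0.078   0.05  ]
t0 [195.6 274.9] 1548 [501. 368.] [120. 122.] 82.2 heel [0.457  0.3317 0.024 ]
t0 [262.6 292. ] 1539 [470. 152.] [120. 120.] 24.5 heel [0.4167 0.1712 0.024 ]
s0 [191.7 212.9] 766 [499. 368.] [121. 121.] 82.4 heel [0.453  0.3313 0.024 ]
s0 [349.7 252.6] 1098 [630. -29.] [120. 124.] 70.7 heel [ 0.6522 -0.0798  0.05  ]
s0 [216.  252.8] 1025 [466. 152.] [121. 122.] 24.2 heel [0.4134 0.1699 0.024 ]
```

View pics/w0.png

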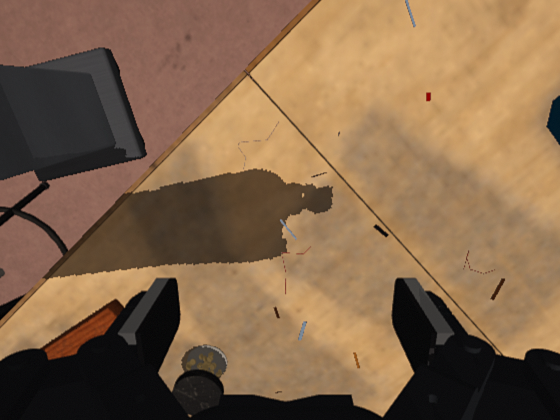

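Both views agree at the assumed heights, to about 3 mm. I'll pick the right-hand plate (θ≈-65.6°) first by its x arm and the left plate second by its y arm.

>>> jog_arm(plan=[[[1.4,-2.6,-0.4],-0.046],[[1.4,-2.6,-0.4],-0.046],[[1.4,-2.6,-0.4],-0.046],[[1.4,-2.6,-0.4],-0.046],[[1.4,-2.6,-0.4],-0.046],[[1.4,-2.6,-0.4],-0.046],[[1.4,-2.6,-0.4],-0.046],[[1.4,-2.6,-0.4],-0.046],[[1.4,-2.6,-0.4],-0.046],[[1.4,-2.6,-0.4],-0.046]], hand=8.54, grip_force=100)

```text
clock: 1.15
tcp_pos: [0.2921, 0.3965, 0.2637]
orientation: [-1.06, -2.957, 0.0]
contact_force: [0.2, -0.6, -0.0]
grip_width: 0.0856
```

>>> jog_arm(plan=[[[1.4,-2.6,-0.4],-0.046],[[1.4,-2.6,-0.4],-0.046],[[1.4,-2.6,-0.4],-0.046],[[1.4,-2.6,-0.4],-0.046],[[1.4,-2.6,-0.4],-0.046],[[1.4,-2.6,-0.4],-0.046],[[1.4,-2.6,-0.4],-0.046],[[1.4,-2.6,-0.4],-0.046],[[0,0,0],0],[[0,0,0],0]])

```text
clock: 2.15
tcp_pos: [0.4038, 0.1894, 0.2318]
orientation: [-1.583, -2.714, 0.0]
contact_force: [0.4, 0.7, -0.2]
grip_width: 0.0856
```

```bash
cat >> h.py <<'E'
def tool():
    o=get_obs();M=rot(o['orientation']);p=o['tcp_pos']*1000
    print('t %.2f tcp'%o['clock'],p.round(1),'yaw %.1f'%np.degrees(np.arctan2(M[1,1],M[0,1])),'z',M[:,2].round(3),'F',o['contact_force'].round(1),'w %.4f'%o['grip_width'],'q',o['joints'].round(2))
    return o
def pose(rc,rect,d,hz):
    """centre mm, theta deg from rect angle and heel quadrant"""
    c=np.array(rect[0]);h=cast(d,rc,hz)[0,:2]*1000-c
    t0=np.degrees(np.arctan2(h[1],h[0]))+135
    k=round((t0-rect[2])/90);return c,(rect[2]+90*k+180)%360-180
E
python3 - <<'E'
from h import *
tool();snap('wrist','w1');d=load('w1')
for rc,rect,a,_,_ in plates(d,lambda p:.012):
    print(rc,a,np.round(rect,1) if 0 else rect,pose(rc,rect,d,.024))
E
```

```text
t 2.15 tcp [403.8 189.4 231.8] yaw 29.5 z [-0. -0. -1.] F [ 0.4  0.7 -0.2] w 0.0856 q [-0.91  0.2   0.38  2.17 -0.1   0.79  0.05]
[450.41722846  57.54382022] 12547 ((497.89007568359375, 352.209228515625), (88.3399429321289, 119.61531066894531), 82.59331512451172) (array([497.89007568, 352.20922852]), -7.406684875488281)
```

View pics/w1.png

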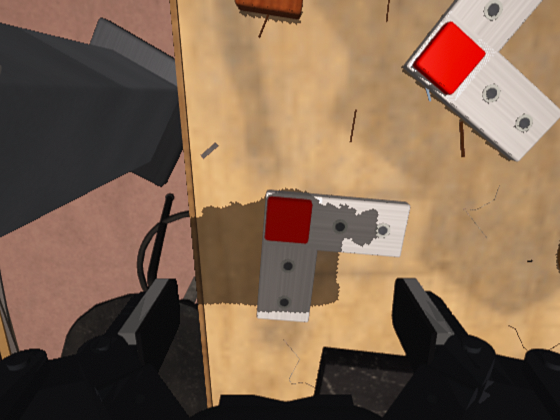

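The wrist view shows plate B half in the tool's shadow. Its heel is at (288,219), the arm ends at about (257,318)-(308,321) and (410,203)-(402,256). I'll check those corners against the top-view pose.

Run:
```python
from h import *
d=load('w1');print(d['t'],rot(d['o'])[:,2].round(3))
print('nadir',proj(d,[d['t'][0],d['t'][1],0.]))
P=cast(d,[[267,192],[410,203],[402,256],[257,318],[308,321],[317,251]],.012)[:,:2]*1000
print(P.round(1))
Q=np.array([[-60,-60],[60,-60],[60,-12],[-60,60],[-12,60],[-12,-12]],float)
def fit(Q,P):
    qc,pc=Q.mean(0),P.mean(0);H=(Q-qc).T@(P-pc);t=np.arctan2(H[0,1]-H[1,0],H[0,0]+H[1,1])
    c,s=np.cos(t),np.sin(t);Rm=np.array([[c,-s],[s,c]]);return pc-Rm@qc,np.degrees(t),(Q@Rm.T+pc-Rm@qc-P).round(1)
# orientation: try both arm assignments
for QQ in(Q,Q[:,::-1]):print(*fit(QQ,P))
```

```text
[0.36559378 0.25709451 0.30232376] [ 0.151 -0.267 -0.952]
nadir [[285.80706803  91.17448872]]
[[390.8 181.6]
 [497.4 231.3]
 [519.2 188.9]
 [439.9  72.8]
 [482.   93. ]
 [453.1 156.8]]
[458.42763155 156.02431286] 114.67390974243052 [[147.2 -55.1]
 [ -9.5   4.3]
 [-74.9  26.7]
 [-10.9   3.7]
 [-73.   27.1]
 [ 21.2  -6.7]]
[469.03809535 152.09773102] -65.28960373116742 [[-1.3 -0.1]
 [ 1.   0.4]
 [-0.7 -0.8]
 [-0.2 -0.2]
 [ 1.3 -0.4]
 [-0.   1.1]]
```

>>> jog_arm(plan=[[[1.2,-2.0,-1.0],-0.029],[[1.2,-2.0,-2.0],-0.029],[[1.2,-1.9,-2.0],-0.028],[[0,0,-2.5],0],[[0,0,-2.5],0],[[0,0,-2.5],0],[[0,0,-1.5],0],[[0,0,-0.7],0],[[0,0,0],0],[[0,0,0],0]])

```text
clock: 3.2
tcp_pos: [0.4401, 0.1314, 0.0854]
orientation: [1.695, 2.645, 0.001]
contact_force: [-0.3, -0.1, -0.1]
grip_width: 0.0853
```

Run:
```python
from h import *
tool();snap('wrist','w2');
```

```text
t 3.20 tcp [440.1 131.4  85.4] yaw 24.7 z [ 0.001  0.001 -1.   ] F [-0.3 -0.1 -0.1] w 0.0853 q [-0.66  0.5   0.29  2.23 -0.33  0.45  0.32]
```

View pics/w2.png

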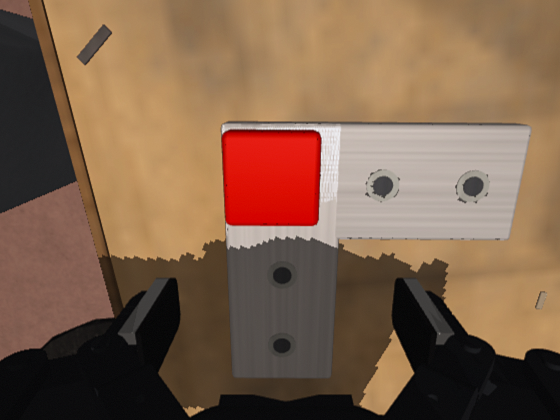

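The arm is centred between the jaws (plate centre at column 284, jaw midpoint 285). I'll lower and close.

>>> jog_arm(plan=[[[0,0,-0.5],0],[[0,0,-0.5],0],[[0,0,-0.2],0],[[0,0,0],0]])

```text
clock: 3.65
tcp_pos: [0.4396, 0.1306, 0.0726]
orientation: [-1.696, -2.644, 0.001]
contact_force: [0.4, -0.6, -0.4]
grip_width: 0.0853
```

>>> jog_arm(plan=[[[0,0,0],0],[[0,0,0],0],[[0,0,0],0],[[0,0,0],0],[[0,0,0],0],[[0,0,0],0],[[0,0,0],0],[[0,0,0],0]], hand=3.5)

```text
clock: 4.45
tcp_pos: [0.4397, 0.1306, 0.0737]
orientation: [-1.696, -2.644, -0.001]
contact_force: [-3.9, -0.2, 12.4]
grip_width: 0.0451
```

Run:
```python
from h import *
tool()
```

```text
t 4.45 tcp [439.7 130.6  73.7] yaw 24.6 z [-0.     0.001 -1.   ] F [-3.9 -0.2 12.4] w 0.0451 q [-0.65  0.53  0.27  2.23 -0.34  0.42  0.33]
```

>>> jog_arm(plan=[[[0,0,0.2],0],[[0,0,0.3],0],[[0,0,0.5],0],[[0,0,1],0],[[0,0,2],0],[[0,0,2],0],[[0,0,2],0],[[0,0,0],0],[[0,0,0],0]])

```text
clock: 5.35
tcp_pos: [0.4397, 0.1309, 0.1531]
orientation: [1.696, 2.644, 0.002]
contact_force: [-0.4, 1.1, -3.6]
grip_width: 0.0451
```

Run:
```python
from h import *
tool();a=snap('wrist','w3');b=snap('scene','s3');snap('top','t3')
cv2.imwrite('pics/v3.png',np.hstack([a[100:420,100:460],cv2.resize(b[180:320,140:320],(411,320),interpolation=cv2.INTER_CUBIC)])[:,:,::-1])
```

```text
t 5.35 tcp [439.7 130.9 153.1] yaw 24.7 z [ 0.001  0.001 -1.   ] F [-0.4  1.1 -3.6] w 0.0451 q [-0.75  0.37  0.38  2.21 -0.24  0.6   0.24]
```

View pics/v3.png

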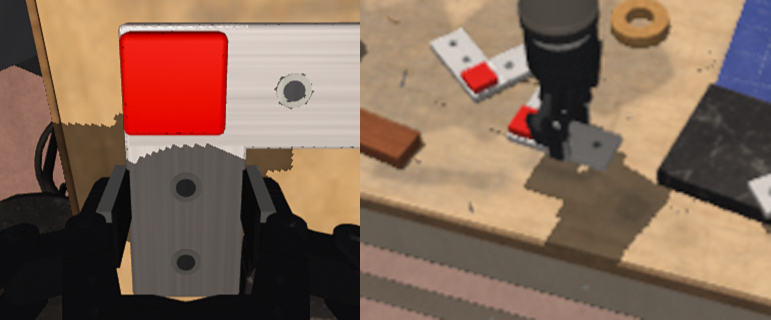

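Plate B is held (about 3 N of weight). I'll estimate its pose in the gripper by PnP, to check it is level and where it sits.

```bash
cat >> h.py <<'E'
def pnp(d,obj,px):
    ok,r,t=cv2.solvePnP(np.float64(obj),np.float64(px),d['K'],None)
    W=rot(d['o']);M=W@cv2.Rodrigues(r)[0];p=W@t[:,0]+d['t']
    e=cv2.projectPoints(np.float64(obj),r,t,d['K'],None)[0][:,0]-px
    print('pnp centre',(p*1000).round(1),'theta %.1f'%np.degrees(np.arctan2(M[1,0],M[0,0])),'zaxis',M[:,2].round(3),'err',np.abs(e).max().round(1))
    return p,M
E
python3 - <<'E'
from h import *
d=load('w3');red,grey=masks(d['im'])
m=((red|grey)[:,:]);m[:,:200]=0;m=cv2.morphologyEx(m,cv2.MORPH_CLOSE,np.ones((5,5)))
c=max(cv2.findContours(m,0,1)[0],key=cv2.contourArea)
print(cv2.approxPolyDP(c,4,True)[:,0].tolist())
c=max(cv2.findContours(red,0,1)[0],key=cv2.contourArea)
print(cv2.approxPolyDP(c,6,True)[:,0].tolist())
E
```

```text
[[220, 126], [225, 250], [233, 263], [272, 245], [310, 244], [341, 258], [347, 247], [528, 247], [555, 130], [552, 125]]
[[221, 136], [227, 233], [323, 231], [325, 136]]
```

Run:
```python
from h import *
d=load('w3')
obj=np.array([[-58,-58,24],[-58,-22,24],[-22,-22,24],[-22,-58,24],[-60,60,12],[-12,60,12],[-12,-12,12],[-60,-60,12]])/1000.
px=[[221,132],[327,132],[326,235],[223,235],[555,126],[528,247],[346,247],[220,125]]
pnp(d,obj,px)
```

```text
pnp centre [470.2 151.9  76.5] theta -65.4 zaxis [-0.013  0.006  1.   ] err 1.8
```

>>> jog_arm(plan=[[[0.6,-0.6,0.6],-0.04],[[1.3,-1.3,0],-0.065],[[1.5,-1.5,0],-0.075],[[1.5,-1.5,0],-0.075],[[1.5,-1.5,0],-0.075],[[1.5,-1.5,0],-0.075],[[1.5,-1.5,0],-0.075],[[1.5,-1.5,0],-0.075],[[1.5,-1.5,0],-0.075],[[1.5,-1.5,0],-0.075],[[1.0,-1.0,0],-0.045],[[0.6,-0.5,0],-0.013]])

```text
clock: 6.7
tcp_pos: [0.5957, -0.0251, 0.1587]
orientation: [2.562, 1.817, -0.001]
contact_force: [-0.3, 0.2, -3.7]
grip_width: 0.045
```

>>> jog_arm(plan=[[[0,0,-0.5],0],[[0,0,-0.5],0],[[0,0,0],0],[[0,0,0],0]])

```text
clock: 7.1
tcp_pos: [0.5941, -0.0225, 0.1486]
orientation: [-2.557, -1.823, 0.001]
contact_force: [0.2, 0.2, -3.3]
grip_width: 0.0449
```

Run:
```python
from h import *
tool();a=snap('wrist','w4');b=snap('scene','s4');snap('top','t4')
cv2.imwrite('pics/v4.png',np.hstack([a[100:420,100:500],cv2.resize(b[180:320,240:415],(400,320),interpolation=cv2.INTER_CUBIC)])[:,:,::-1])
d=load('w4')
red,grey=masks(d['im'])
for c in cv2.findContours(red,0,1)[0]:
    if cv2.contourArea(c)>200: print(cv2.approxPolyDP(c,6,True)[:,0].tolist())
```

```text
t 7.10 tcp [594.1 -22.5 148.6] yaw -19.0 z [-0.001  0.001 -1.   ] F [ 0.2  0.2 -3.3] w 0.0449 q [-0.48  0.6   0.56  1.9  -0.45  0.77 -0.  ]
[[464, 283], [403, 282], [396, 313], [408, 327], [432, 333], [438, 324], [457, 324]]
[[221, 136], [227, 233], [323, 232], [325, 135]]
```

View pics/v4.png

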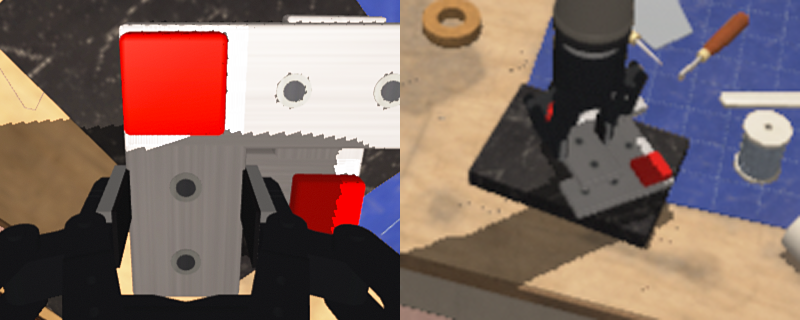

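The hover view shows the base pad's upper edge at about (403,282)-(464,283), with the square outline forming and the spool clear. I'll check the base pose from here.

Run:
```python
from h import *
d=load('w4')
P=cast(d,[[403.5,281.5],[465,282.5]],.05)[0:2,:2]*1000
v=P[0]-P[1];th=np.degrees(np.arctan2(v[1],v[0]))-90
c,s=np.cos(np.radians(70.9)),np.sin(np.radians(70.9));Rm=np.array([[c,-s],[s,c]])
print(P,np.linalg.norm(v),th,P[0]-Rm@[-22,-22],P[1]-Rm@[-22,-58])
obj=np.array([[-58,-58,24],[-58,-22,24],[-22,-22,24],[-22,-58,24]])/1000.
pnp(d,np.vstack([obj,[-.06,-.06,.012],[-.012,-.012,.012]]),[[221,132],[327,132],[326,235],[223,235],[220,125],[346,247]])
```

```text
[[646.90350517 -56.42100299]
 [676.62135014 -67.23332358]] 31.623671301645537 70.00696405422423 [633.31342288 -28.43333314] [629.01310702 -27.46580937]
pnp centre [630.4 -28.8  72.1] theta -108.9 zaxis [0.03  0.043 0.999] err 1.7
```

Everything agrees: the base is at (631,-28), 70.9°, and the held plate is at (630,-29), -109°. Lowering.

>>> jog_arm(plan=[[[0,0,-0.8],0],[[0,0,-0.8],0],[[0,0,-0.7],0],[[0,0,-0.5],0],[[0,0,-0.3],0],[[0,0,-0.2],0],[[0,0,-0.1],0],[[0,0,0],0],[[0,0,0],0]])

```text
clock: 8.15
tcp_pos: [0.5949, -0.0233, 0.1151]
orientation: [2.559, 1.822, 0.001]
contact_force: [0.2, 0.0, -4.8]
grip_width: 0.0448
```

>>> jog_arm(plan=[[[0,0,-0.1],0],[[0,0,-0.1],0],[[0,0,0],0],[[0,0,0],0]])

```text
clock: 8.55
tcp_pos: [0.5948, -0.0232, 0.1129]
orientation: [-2.559, -1.823, -0.0]
contact_force: [0.6, 0.2, -3.8]
grip_width: 0.0447
```

>>> jog_arm(plan=[[[0,0,-0.1],0],[[0,0,0],0],[[0,0,0],0]])

```text
clock: 8.85
tcp_pos: [0.5949, -0.0233, 0.112]
orientation: [2.559, 1.822, 0.0]
contact_force: [0.2, 0.7, -2.9]
grip_width: 0.0449
```

>>> jog_arm(plan=[[[0,0,-0.1],0],[[0,0,0],0],[[0,0,0],0]])

```text
clock: 9.15
tcp_pos: [0.5949, -0.0234, 0.1118]
orientation: [-2.559, -1.822, -0.001]
contact_force: [-3.8, 0.1, 5.9]
grip_width: 0.0445
```

Contact at z 111.8, as predicted. Releasing.

>>> jog_arm(plan=[[[0,0,0],0],[[0,0,0],0],[[0,0,0],0],[[0,0,0],0],[[0,0,0],0]], hand=6.8)

```text
clock: 9.65
tcp_pos: [0.5949, -0.0232, 0.1109]
orientation: [2.559, 1.822, 0.0]
contact_force: [0.3, 0.6, -0.2]
grip_width: 0.0681
```

>>> jog_arm(plan=[[[0,0,0.5],0],[[0,0,1],0],[[0,0,2],0],[[0,0,3],0],[[0,0,3],0],[[0,0,3],0],[[-0.5,2,0],0],[[-1,3,0],0],[[-1,4,0],0],[[-1,4,0],0],[[-1,4,0],0]])

```text
clock: 10.75
tcp_pos: [0.5494, 0.148, 0.2369]
orientation: [2.56, 1.822, 0.002]
contact_force: [0.2, 0.3, -0.5]
grip_width: 0.0678
```

Run:
```python
from h import *
tool();a=snap('wrist','w5');b=snap('scene','s5');t=snap('top','t5')
f=lambda im,x,y,w,h:cv2.resize(im[y:y+h,x:x+w],(400,300),interpolation=cv2.INTER_CUBIC)
cv2.imwrite('pics/v5.png',np.vstack([np.hstack([f(b,250,190,160,120),f(t,270,150,120,90)]),np.hstack([f(a,0,0,560,420),f(t,0,0,560,420)])])[:,:,::-1])
for n,x,z in(('t5',300,.05),('s5',270,.05)):
    d=load(n)
    for rc,rect,ar,_,_ in plates(d,lambda p:.05 if p[0]>x else .012):print(n,rc,ar,rect)
```

```text
t 10.75 tcp [549.4 148.  236.9] yaw -19.1 z [ 0.001  0.001 -1.   ] F [ 0.2  0.3 -0.5] w 0.0678 q [-0.86  0.44  0.64  1.91 -0.33  0.9  -0.4 ]
t5 [345.59722222 201.88055556] 2207 ((630.2804565429688, -27.57708740234375), (120.0438232421875, 123.24962615966797), 70.86592102050781)
t5 [195.70899471 274.95767196] 1552 ((501.19384765625, 367.5833435058594), (120.4850082397461, 121.12704467773438), 82.61241912841797)
s5 [191.70873786 213.        ] 785 ((498.1099853515625, 367.5813293457031), (121.84093475341797, 122.20109558105469), 82.573486328125)
s5 [329.34246575 245.04452055] 1724 ((626.5526733398438, -30.05340576171875), (135.85882568359375, 123.1651840209961), 67.06379699707031)
```

View pics/v5.png

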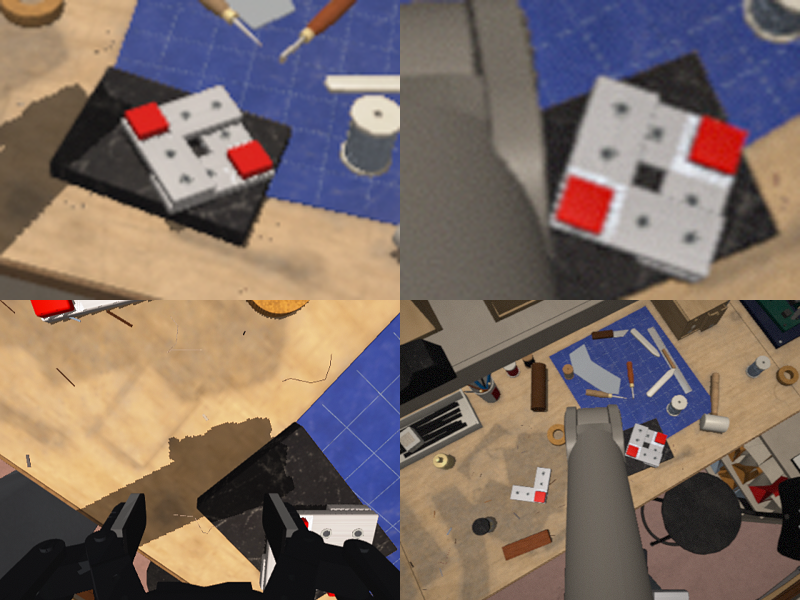

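Plate B lies square on the base: the outline centre is (630,-28), angle 70.9°, and the base has not moved. Now plate A.

>>> jog_arm(plan=[[[-0.8,2.3,0],0.02],[[-0.8,2.3,0],0.02],[[-0.8,2.3,0],0.02],[[-0.8,2.3,0],0.02],[[-0.9,2.3,0],0.02],[[-0.9,2.3,0],0.02],[[-0.9,2.3,-1],0.02],[[-0.9,2.3,-1],0.02],[[-0.8,2.3,-1.5],0.02],[[-0.8,2.6,-1.5],0.02],[[0,0,0],0],[[0,0,0],0]], hand=8.54)

```text
clock: 12.1
tcp_pos: [0.4649, 0.3803, 0.1843]
orientation: [2.362, 2.071, -0.004]
contact_force: [0.7, 0.7, -1.0]
grip_width: 0.0857
```

Run:
```python
from h import *
tool();a=snap('wrist','w6')
d=load('w6');red,grey=masks(d['im'])
m=cv2.morphologyEx(red|grey,cv2.MORPH_CLOSE,np.ones((5,5)))
for c in cv2.findContours(m,0,1)[0]:
    if cv2.contourArea(c)>1500: print(cv2.approxPolyDP(c,4,True)[:,0].tolist())
```

```text
t 12.10 tcp [464.9 380.3 184.3] yaw -7.5 z [-0.001 -0.002 -1.   ] F [ 0.7  0.7 -1. ] w 0.0857 q [-1.17  0.54  0.51  1.87 -0.35  0.83 -0.61]
[[250, 134], [253, 211], [273, 209], [294, 192], [320, 189], [321, 133]]
```

View pics/w6.png

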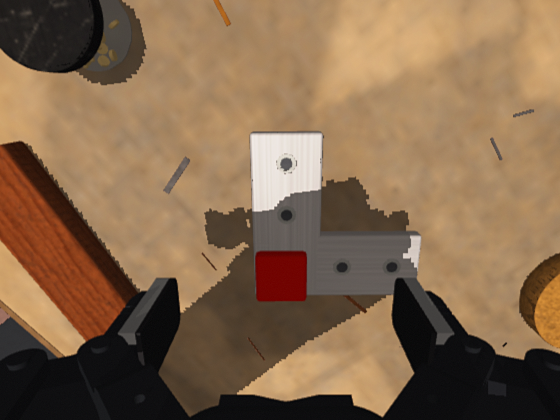

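Wrist view: plate A's y arm points up the image at (251,132)-(322,131), its inner corner is at (321,232), and its right arm end at (420,232)-(416,294).

Run:
```python
from h import *
d=load('w6')
P=cast(d,[[251,132],[322,131],[321,232],[420,232],[416,294]],.012)[:,:2]*1000
Q=np.array([[-60,60],[-12,60],[-12,-12],[60,-12],[60,-60]],float)
qc,pc=Q.mean(0),P.mean(0);H=(Q-qc).T@(P-pc);t=np.arctan2(H[0,1]-H[1,0],H[0,0]+H[1,1])
c,s=np.cos(t),np.sin(t);Rm=np.array([[c,-s],[s,c]]);o=pc-Rm@qc
print(o,np.degrees(t),(Q@Rm.T+o-P).round(1),'grasp',Rm@[-36,8]+o)
obj=np.vstack([np.c_[Q,[12]*5],[[-58,-22,24],[-22,-22,24],[-22,-58,24],[-58,-58,24]]])/1000
pnp(d,obj,[[251,132],[322,131],[321,232],[420,232],[416,294],[257,252],[307,252],[306,300],[258,300]])
```

```text
[500.60535998 369.23366439] -7.070608597890062 [[-1.5  1.1]
 [ 0.6  0.6]
 [-0.6 -1.3]
 [ 1.7 -1.1]
 [-0.3  0.7]] grasp [465.86387169 381.60415311]
pnp centre [500.9 366.2  -7.2] theta -6.9 zaxis [0.01  0.096 0.995] err 1.4
```

>>> jog_arm(plan=[[[0.1,0.1,-1.5],0],[[0,0,-2.5],0],[[0,0,-2.5],0],[[0,0,-2.0],0],[[0,0,-1.3],0],[[0,0,-0.8],0],[[0,0,-0.4],0],[[0,0,0],0],[[0,0,0],0]])

```text
clock: 13.05
tcp_pos: [0.4673, 0.381, 0.0766]
orientation: [-2.364, -2.069, -0.002]
contact_force: [-0.1, 0.5, 0.4]
grip_width: 0.0856
```

>>> jog_arm(plan=[[[0,0,0],0],[[0,0,0],0],[[0,0,0],0],[[0,0,0],0],[[0,0,0],0],[[0,0,0],0],[[0,0,0],0],[[0,0,0],0]], hand=3.5)

```text
clock: 13.85
tcp_pos: [0.4668, 0.381, 0.0772]
orientation: [-2.364, -2.068, -0.001]
contact_force: [-4.1, -1.2, 10.8]
grip_width: 0.0445
```

Run:
```python
from h import *
tool()
```

```text
t 13.85 tcp [466.8 381.   77.2] yaw -7.6 z [-0.     0.001 -1.   ] F [-4.1 -1.2 10.8] w 0.0445 q [-1.09  0.69  0.41  1.9  -0.45  0.64 -0.53]
```

>>> jog_arm(plan=[[[0,0,0.2],0],[[0,0,0.5],0],[[0,0,1],0],[[0,0,2],0],[[0,0,2.5],0],[[0,0,2.5],0],[[0,0,2.5],0],[[0,0,0.5],0],[[0.2,-0.8,0],0.03],[[0.6,-1.8,0],0.06],[[0.6,-1.8,0],0.06],[[0.6,-1.8,0],0.06]])

```text
clock: 15.05
tcp_pos: [0.4863, 0.3178, 0.192]
orientation: [-2.131, -2.308, 0.002]
contact_force: [-0.0, -0.9, -3.6]
grip_width: 0.044
```

>>> jog_arm(plan=[[[0.6,-1.8,0],0.06],[[0.6,-1.8,0],0.06],[[0.6,-1.8,0],0.06],[[0.6,-1.8,0],0.06],[[0.6,-1.8,0],0.06],[[0.6,-1.8,0],0.06],[[0.6,-1.8,0],0.06],[[0.6,-1.8,0],0.06],[[0.6,-1.8,0],0.06],[[0.6,-1.8,0],0.06],[[0.6,-1.8,0],0.06],[[0.6,-1.8,0],0.06]])

```text
clock: 16.25
tcp_pos: [0.5582, 0.1017, 0.1919]
orientation: [-1.181, -2.909, 0.002]
contact_force: [0.4, 0.4, -4.0]
grip_width: 0.0445
```

>>> jog_arm(plan=[[[0.6,-1.8,0],0.06],[[0.6,-1.8,0],0.06],[[0.6,-1.8,0],0.06],[[0.6,-1.8,0],0.06],[[0.6,-1.8,0],0.06],[[0.6,-1.8,0],0.06],[[0.6,-1.8,0],0.06],[[0.3,-1.0,0],0.02],[[0,0,0],0],[[0,0,0],0]])

```text
clock: 17.25
tcp_pos: [0.6031, -0.033, 0.1921]
orientation: [-0.523, -3.096, -0.0]
contact_force: [-0.7, 0.7, -3.2]
grip_width: 0.0441
```

Run:
```python
from h import *
tool()
```

```text
t 17.25 tcp [603.1 -33.  192.1] yaw 70.8 z [-0.002  0.    -1.   ] F [-0.7  0.7 -3.2] w 0.0441 q [-0.22  0.49  0.23  1.84 -0.15  0.83  1.32]
```

>>> jog_arm(plan=[[[0.4,-1.2,-0.5],0],[[0.5,-1.3,-1],0],[[0,0,-1.2],0],[[0,0,-0.8],0],[[0,0,0],0],[[0,0,0],0]])

```text
clock: 17.85
tcp_pos: [0.6126, -0.0577, 0.1574]
orientation: [-0.521, -3.097, -0.0]
contact_force: [-0.2, -0.1, -3.5]
grip_width: 0.044
```

Run:
```python
from h import *
tool();a=snap('wrist','w7');b=snap('scene','s7');t=snap('top','t7')
f=lambda im,x,y,w,h:cv2.resize(im[y:y+h,x:x+w],(400,300),interpolation=cv2.INTER_CUBIC)
cv2.imwrite('pics/v7.png',np.hstack([f(a,0,0,560,420),f(b,250,170,200,150)])[:,:,::-1])
d=load('w7')
red,grey=masks(d['im'])
m=cv2.morphologyEx(red|grey,cv2.MORPH_CLOSE,np.ones((5,5)))
for c in cv2.findContours(m,0,1)[0]:
    if cv2.contourArea(c)>1500: print(cv2.approxPolyDP(c,4,True)[:,0].tolist())
for c in cv2.findContours(red,0,1)[0]:
    if cv2.contourArea(c)>200: print(cv2.approxPolyDP(c,6,True)[:,0].tolist())
```

```text
t 17.85 tcp [612.6 -57.7 157.4] yaw 70.9 z [-0.001  0.    -1.   ] F [-0.2 -0.1 -3.5] w 0.0440 q [-0.17  0.56  0.22  1.83 -0.16  0.77  1.37]
[[235, 155], [236, 160], [329, 161], [328, 166], [245, 170], [249, 289], [259, 326], [273, 274], [280, 275], [280, 285], [288, 283], [287, 235], [281, 234], [281, 252], [275, 253], [268, 221], [275, 189], [281, 190], [282, 201], [291, 190], [309, 223], [307, 254], [301, 254], [301, 227], [298, 287], [306, 287], [306, 315], [308, 238], [315, 241], [314, 335], [318, 259], [324, 259], [323, 332], [328, 266], [344, 264], [346, 241], [370, 240], [388, 250], [383, 293], [391, 293], [386, 299], [392, 311], [392, 293], [403, 300], [402, 309], [404, 290], [413, 289], [415, 316], [418, 291], [423, 290], [421, 316], [438, 316], [442, 290], [449, 289], [447, 316], [452, 315], [466, 231], [476, 226], [486, 167], [478, 150], [332, 149], [328, 142], [264, 141], [254, 145], [265, 146], [265, 153]]
[[411, 158], [403, 228], [473, 230], [486, 160]]
```

View pics/v7.png

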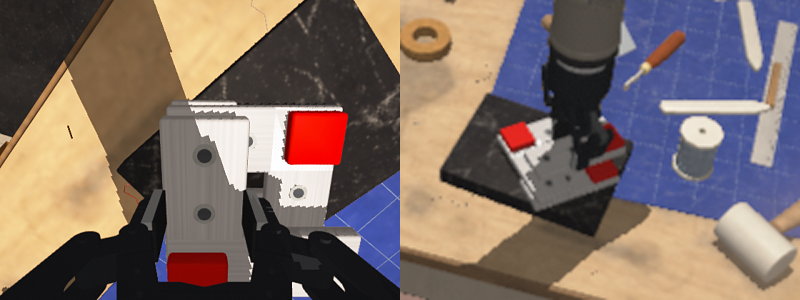

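The held arm end is at about (225,167)-(349,167) in full pixels. Plate B's pad is at (411,158)-(473,230). I'll check the alignment.

Run:
```python
from h import *
d=load('w7')
def R2(t):
    c,s=np.cos(np.radians(t)),np.sin(np.radians(t));return np.array([[c,-s],[s,c]])
P=cast(d,[[225,167],[349,167]],.0922)[:,:2]*1000
v=P[1]-P[0];print('held len',np.linalg.norm(v),'th',np.degrees(np.arctan2(v[1],v[0])),'centre',P.mean(0)-R2(70.9)@[-36,60])
P=cast(d,[[411,158],[486,160],[473,230],[403,228]],.062)[:,:2]*1000
v=P[1]-P[0]+P[2]-P[3];print('B',np.linalg.norm(v)/2,np.degrees(np.arctan2(v[1],v[0])),'centre',P.mean(0)-R2(-109.1)@[-40,-40])
```

```text
held len 46.18353485139408 th 70.95377715923215 centre [632.84746146 -26.48816561]
B 33.889632699933486 69.32068337075066 centre [630.99198663 -29.12651715]
```

>>> jog_arm(plan=[[[-0.1,-0.1,-0.6],0],[[0,0,-0.8],0],[[0,0,-0.6],0],[[0,0,-0.4],0],[[0,0,-0.3],0],[[0,0,-0.1],0],[[0,0,0],0],[[0,0,0],0]])

```text
clock: 18.8
tcp_pos: [0.6119, -0.0593, 0.1301]
orientation: [0.522, 3.098, 0.0]
contact_force: [-0.1, -0.2, -4.2]
grip_width: 0.0446
```

>>> jog_arm(plan=[[[0,0,-0.1],0],[[0,0,0],0],[[0,0,0],0]])

```text
clock: 19.1
tcp_pos: [0.6118, -0.0592, 0.129]
orientation: [0.522, 3.098, 0.0]
contact_force: [0.4, -0.0, -4.3]
grip_width: 0.0441
```

>>> jog_arm(plan=[[[0,0,-0.1],0],[[0,0,0],0],[[0,0,0],0]])

```text
clock: 19.4
tcp_pos: [0.6118, -0.0593, 0.1279]
orientation: [0.522, 3.098, 0.0]
contact_force: [0.8, 0.5, -3.0]
grip_width: 0.0446
```

>>> jog_arm(plan=[[[0,0,-0.1],0],[[0,0,0],0],[[0,0,0],0]])

```text
clock: 19.7
tcp_pos: [0.6119, -0.0592, 0.1273]
orientation: [0.522, 3.098, 0.0]
contact_force: [-2.4, 0.7, 2.3]
grip_width: 0.0446
```

>>> jog_arm(plan=[[[0,0,-0.05],0],[[0,0,0],0],[[0,0,0],0]])

```text
clock: 20.0
tcp_pos: [0.6119, -0.0593, 0.1272]
orientation: [0.522, 3.098, 0.0]
contact_force: [-3.5, 0.8, 6.2]
grip_width: 0.044
```

Contact at the predicted height (z 127.2). Releasing and backing off, then a check.

>>> jog_arm(plan=[[[0,0,0],0],[[0,0,0],0],[[0,0,0],0],[[0,0,0],0],[[0,0,0],0]], hand=6.5)

```text
clock: 20.5
tcp_pos: [0.6119, -0.0593, 0.1264]
orientation: [0.522, 3.098, -0.0]
contact_force: [-0.9, 0.0, 0.3]
grip_width: 0.0643
```

>>> jog_arm(plan=[[[0,0,0.5],0],[[0,0,1],0],[[0,0,2],0],[[0,0,3],0],[[0,0,3],0],[[0,0,3],0],[[-0.5,2,0],0],[[-1,3,0],0],[[-1,4,0],0],[[-1,4,0],0],[[-1,4,0],0],[[-1,4,0],0]])

```text
clock: 21.7
tcp_pos: [0.5563, 0.1521, 0.2526]
orientation: [0.522, 3.097, 0.001]
contact_force: [1.1, 0.4, 0.8]
grip_width: 0.0651
```

Run:
```python
from h import *
tool();a=snap('wrist','w8');b=snap('scene','s8');t=snap('top','t8')
f=lambda im,x,y,w,h:cv2.resize(im[y:y+h,x:x+w],(400,300),interpolation=cv2.INTER_CUBIC)
cv2.imwrite('pics/v8.png',np.vstack([np.hstack([f(b,250,190,160,120),f(t,270,150,120,90)]),np.hstack([f(b,0,0,560,420),f(t,0,0,560,420)])])[:,:,::-1])
for n in('t8','s8'):
    d=load(n)
    for rc,rect,ar,cn,_ in plates(d,lambda p:.062):print(n,rc,ar,rect)
    red,_=masks(d['im'])
    for c in cv2.findContours(red,0,1)[0]:
        if cv2.contourArea(c)>60:
            p=c[:,0].mean(0);print('red',p.round(1),[cast(d,p,z)[0,:2].round(4).tolist() for z in(.062,.074)])
```

```text
t 21.70 tcp [556.3 152.1 252.6] yaw 70.9 z [ 0.001  0.001 -1.   ] F [1.1 0.4 0.8] w 0.0651 q [-0.53  0.37  0.19  1.86 -0.09  0.92  0.94]
t8 [359.42561983 193.94214876] 2183 ((629.4224243164062, -26.988677978515625), (120.09894561767578, 126.81997680664062), 71.11353302001953)
red [367.5 189.9] [[0.6596, -0.0818], [0.6563, -0.0786]]
s8 [330.46779661 241.94915254] 1738 ((622.7681884765625, -33.07373046875), (130.9044647216797, 137.82733154296875), 72.731689453125)
red [351.5 246.5] [[0.6625, -0.0753], [0.6538, -0.0811]]
red [308.3 237. ] [[0.6048, 0.022], [0.5968, 0.015]]
```

View pics/v8.png

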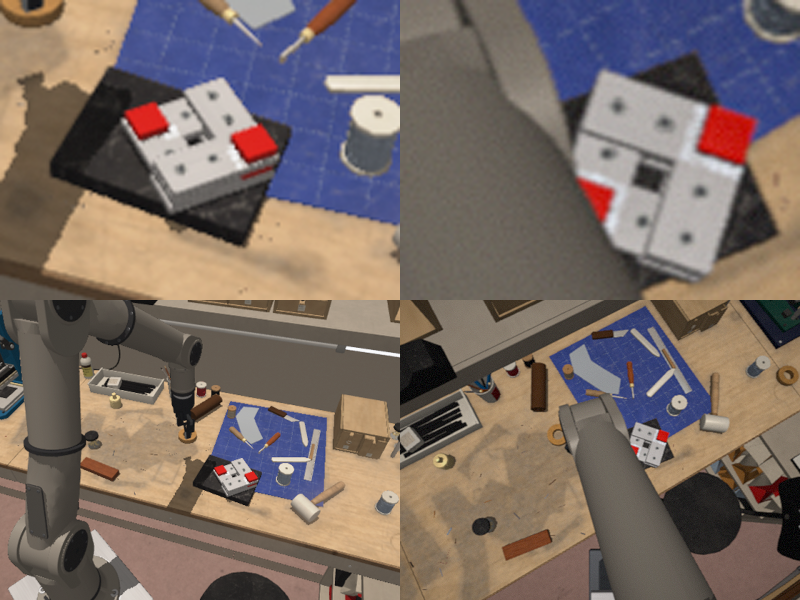

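Both plates are stacked neatly. The top heel triangulates at (655,-80) for z≈74 mm, against (653.5,-79) for the base heel. The tape and spool are where they were.

```bash
python3 -c "
from bench import *
print(hand_in())"
```

```text
the job is handed in; nothing more can be done
None
```

The pile is built and handed in at about 21.7 s on the robot's clock, inside the 61 s limit. `hand_in()` gives no verdict, so what follows is from my own camera checks.

**What I did:** I gripped the right-hand loose plate by one arm and set it on the bottom plate, turned half a turn. I then set the left-hand plate above it, the same way round as the bottom one. I let go each time only after feeling contact at the height I had predicted (TCP z 111.8 and 127.2 mm).

**Last checks:**
- **First plate:** with the bottom plate it outlined a square centred at (630, -28) mm at 70.9°. The bottom plate had measured (631, -28) mm and 70.9° at the start.
- **Second plate:** its heel came out near (655, -80) mm, against (653.5, -79) mm for the bottom plate's heel before stacking. The two views agree to about 3 mm at the expected height of 74 mm.
- **Surroundings:** the pile looks flat and the gripper is clear of it. The tape and the spool near the slab looked unmoved; I judged that by eye.

**Checks that disagreed:**
- **Scene-camera outlines:** the outline of the finished pile came out 131 x 138 mm instead of 120 mm square. The single-plate outline before it was also oversized. I put both down to visible side faces and relied on the top view (120 x 127 mm) and the heel positions.
- **Tilt readings:** two fits suggested small tilts, one with plate B in the gripper and one with plate A flat on the worktop. Both rested on few or rough corner points, so I did not act on them.

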